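Lock the window sash in its bench stop

TASK

Secure the window sash for sanding: push the red peg round until the slot of the orange disc lines up with the steel bar, then push the bar by its blue plate through the disc and fully home in the sash's keeper. Leave the paint tin, the filler bottle and the sanding block where they stand, and finish clear of everything.

Things in the scene. Friction and masses are not known exactly. Their poses are not given: they have to be found in the camera images.
- stop: Bench stop, fixed for the run: grey base plate 275 x 150 x 12 mm, open-topped aluminium guide for the bar (36 mm high), orange disc, brass keeper (40 mm high, x = 50 to 90 mm), then a white window sash lying flat (400 x 360 mm, 54 mm high). Origin: on the disc's upright axis at bench level. +x: the way the bar slides to lock, from guide to sash; +z up.
- disc (a joint): Turn of the orange disc (84 mm across, 44 mm high; a 26 mm slot, open on top, runs right across), rad, anticlockwise from above. 0 and pi: slot in line with the bar, either will do; stops at -0.4 and 3.54. Peg points along the stop's +y at 0, -x (over the bar) at pi/2, -y at pi. Stays where left; 0.10 N m friction. Out of line it blocks the bar.
- disc_peg (a point): Centre of the upright red peg, 71 mm above the bench: 16 mm diameter, from 50 to 92 mm above the bench, on a flat dark ear (22 mm wide, top 50 mm above the bench), 60 mm from the disc's axis. It turns with the disc.
- bar (a joint): Travel of the steel bar along the stop's +x, m: starts drawn back at 0 to 0.01; 0.132 is fully home against its stop, through disc and keeper. Bar 18 mm wide, top 39 mm above the bench, tip tapered to 8 mm (it centres a slot slightly off); at 0 the tip is 60 mm before the disc's axis. About 2 N friction; stays where left.
- push_plate (a point): Centre of the rear face (facing the stop's -x) of the blue upright plate on the rear end of the bar: 44 mm wide (stop's y), 8 mm thick, from 39 to 85 mm above the bench; this point is 62 mm above it. Push it in the stop's +x. At bar travel 0 it is 185 mm before the disc's axis.
- paint_tin: Bystander: paint tin, 84 mm diameter, 100 mm tall, standing; origin at the centre of its underside.
- filler_bottle: Bystander: filler bottle, 60 mm diameter, 150 mm tall, standing; origin at the centre of its underside.
- sanding_block: Bystander: cork sanding block 100 x 60 x 32 mm lying flat; origin at the centre of its underside.

How it is judged:
By the outcome, as a careful person would: the job done as asked, in the order asked, and still so for the second after the job is handed in, with the robot touching nothing.
It also fails if it takes over 51 s, if anything falls off the work surface, if the arm or the gripper's body presses on something with over 40 N, if the wrist force passes 120 N, or if a joint passes its speed limit or range.

ROBOT

A 7-joint arm with a two-finger parallel gripper is mounted at the origin on the work surface. World frame = base frame: x ahead of the robot, y to its left, z up, the work surface at z = 0. Lengths are in m, angles in degrees, forces in N, time in s.
With the tool pointing down it reaches from about 0.425 to 0.875 m from the base axis. Payload 4.7 kg.
Tool frame: the origin (TCP) lies between the finger pads; the fingertips stand 8 mm ahead of it and the grasp point (between the pads) lies 11 mm behind it; z points along the fingers, y is the line along which they close (so a half turn about z gives the same grasp; the last joint's range is limited). The gripper opens to 87 mm and grips with 3 to 60 N. Pads are 19 mm wide; open, the fingers measure 117 mm over their backs; the gripper's body (75 mm by 190 mm) begins 51 mm behind the grasp point.
Start: joints at [0.808, 18.392, -4.016, 83.108, 1.295, 78.541, -3.26], TCP at [0.65, -0, 0.231] pointing down, gripper open.
Joint ranges: [-163.93, 163.93], [-17.29, 119.83], [-79.2, 71.16], [3.27, 140.29], [-89.18, 269.18], [5.43, 117.66], [-154.24, 154.24]. Speed limits (degrees/s): [147.25, 147.25, 180, 180, 180, 180, 180].

INTERFACE

Orientations are given as [roll, pitch, yaw] about the fixed x, y, z axes, in that order (R = Rz(yaw) Ry(pitch) Rx(roll)).
In Python, from cell import env, viewer gives the robot as it stands. The module is installed in compiled form; this text tells all that it offers.
- The arm moves only by the tool arm_command, never from a script. Its argument "series" is a list of rows, each a list of 2 entries, a list of its own where there are three numbers: the shift along the tool's x, y, z in mm, then the turn about the tool's z in rad. A call has exactly 5 rows; each row is the pose to reach, as a shift and turn from the pose commanded when the call began, along the tool's axes at that moment; what a row does not reach only later rows make up. A row lasts 1/10 s, in which the tool goes at most 50 mm and 8.59 degrees, less where a joint would pass 70% of its speed; a pose out of reach is approached as far as the arm can. A call with a gripper value outside its range is refused whole. "grip" is the gripper command: -1 is fully open, 1 is shut, values between are in proportion, set as the call begins (left out, the last holds). The fingers move at their own pace and stop on an object; "grip_force" is the grip in N (left out, the last holds). Time passes only in rows, so rows that repeat a pose let the fingers close, or fill a call up. It gives the time, the measured TCP pose, the force, the opening and the grip force at its end, in the units of the state.
- env.get_obs(): the state, without advancing time (a new reading comes with each control period).
- viewer.read_camera(name): name is "scene" or "side" or "wrist"; returns (picture, depth): 480x640x3 uint8, blue, green, red; 480x640 float32, m along the optical axis (not along the pixel's ray), 0 where there is no reading.
- viewer.calibration(name): a dict with "K" (3x3 intrinsics, pixels), "T" (4x4, takes a point from camera to world coordinates); the wrist camera has in their place "hand_eye" (4x4, takes a point from camera to tool coordinates, whose origin is the TCP and whose axes are the flange's). Camera axes: x right, y up, looking along -z (the intrinsics and any distortion apply to the point x, -y, -z); pixel columns grow to the right and rows downward; lengths in m; the calibration is good to about 2 mm. The wrist camera is an equidistant fisheye: a pixel r from the principal point sees the ray r / f radians off the axis. A picture is of the moment at which its call begins: read the wrist's pose just before it. calibration takes no time and is no camera call.
- env.sign_off(): hands the job in; it is judged then, once.
The state is a dict: "time_s": time; "qpos": joint angles; "joint_velocities": joint speeds; "effort": joint torques, N m; "tool_pos": TCP position; "tool_rot": TCP orientation; "force": force on the tool from outside, world axes, zero at the start; "wrist_torque": the same for the moment, N m; "grip_width": finger opening in m; "grasp_force": force on a finger pad.
Only numpy, scipy, OpenCV 4.12 (cv2) and the standard library are available. Lean on these libraries where they do the work, as an engineer would, in place of code of your own. Each camera call takes 0.05 s, during which the arm holds its last target. There are 200 camera calls.

## Working session

There is one attempt and no reset: what is moved stays moved. The work goes in short steps, Python scripts to look and compute and a tool call to move; the robot and the scene stay as the last step left them, time stands still between calls to the robot, and variables do not carry over. Pictures are saved under pics/ and viewed, at most 10 in all, crops included, and the job is handed in when it is done.

Besides the shell and the picture viewer there is one more tool, called after ">>>" as name([rows], argument=value, ...), one row to a line, values as JSON. arm_command: Moves the arm, as the interface text tells. Its arguments: {"type":"object","properties":{"series":{"type":"array"},"grip":{"type":"number"},"grip_force":{"type":"number"}},"required":["series"]}

```bash
mkdir -p pics; cat > h.py <<'E'
import numpy as np, cv2
from cell import env, viewer
def w(name,d,u,v,cal):
    K=cal['K'];T=np.array(cal['T']);z=d[v,u]
    p=np.array([(u-K[0][2])/K[0][0]*z,-(v-K[1][2])/K[1][1]*z,-z,1]);return (T@p)[:3]
E
python3 - <<'E'
from h import *
for n in ('scene','side'):
    p,d=viewer.read_camera(n);cv2.imwrite(f'pics/{n}.png',p);np.save(n+'.npy',d)
    c=viewer.calibration(n);print({k:np.round(v,3).tolist() if not isinstance(v,str) else v for k,v in c.items()})
o=env.get_obs();print({k:np.round(v,3).tolist() for k,v in o.items()})
E
```

```text
{'K': [[496.696, 0.0, 314.085], [0.0, 496.696, 234.556], [0.0, 0.0, 1.0]], 'T': [[-0.23, -0.83, 0.509, 1.106], [0.973, -0.197, 0.117, 0.177], [0.003, 0.522, 0.853, 0.797], [0.0, 0.0, 0.0, 1.0]]}
{'K': [[537.388, 0.0, 311.753], [0.0, 537.388, 241.052], [0.0, 0.0, 1.0]], 'T': [[0.793, 0.309, -0.524, 0.294], [-0.608, 0.377, -0.698, -0.442], [-0.018, 0.873, 0.487, 0.45], [0.0, 0.0, 0.0, 1.0]]}
{'time_s': 0.1, 'qpos': [0.809, 18.435, -4.016, 83.168, 1.297, 78.542, -3.259], 'joint_velocities': [-0.096, -0.039, -0.037, -0.098, 0.063, -0.01, -0.066], 'effort': [0.0, -49.257, -0.406, -31.34, -0.064, 0.04, 0.0], 'tool_pos': [0.65, -0.0, 0.23], 'tool_rot': [-179.9, 0.007, 90.003], 'force': [-0.177, 0.376, -0.354], 'wrist_torque': [-0.074, -0.005, 0.037], 'grasp_force': 0.0, 'grip_width': 0.087}
```

View pics/scene.png

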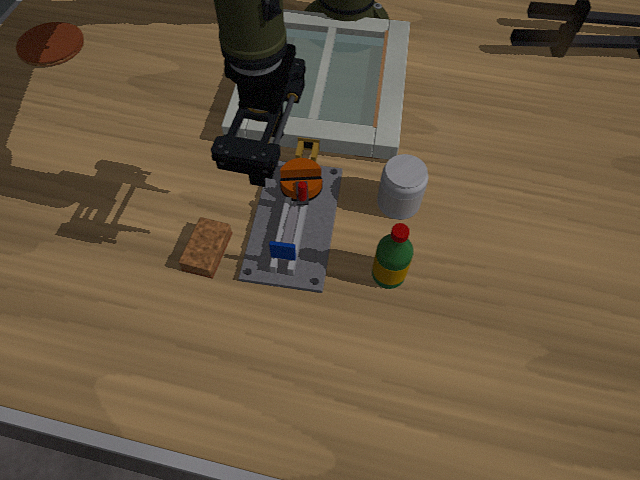

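View pics/side.png

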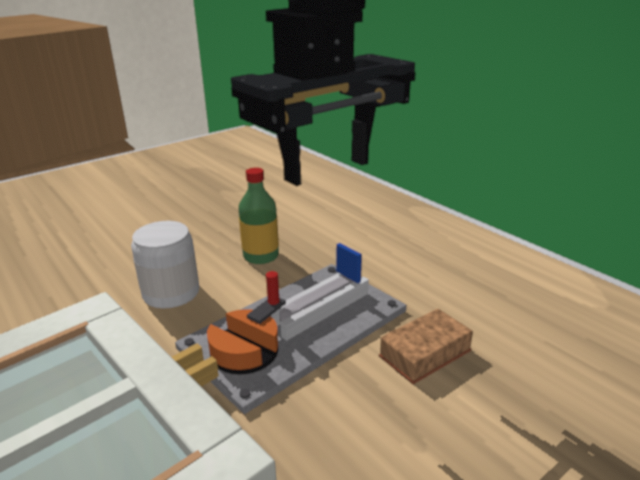

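The scene view shows the disc at about (300,178), the red peg at (303,190) over the bar, and the blue plate at (283,250). The bar locks towards the robot. The block is on one side and the tin and bottle on the other. Next I'll crop in and measure.

```bash
python3 - <<'E'
from h import *
a=cv2.imread('pics/scene.png')[135:300,180:440]
b=cv2.imread('pics/side.png')[225:415,170:480]
a=cv2.resize(a,None,fx=3,fy=3,interpolation=cv2.INTER_CUBIC)
cv2.imwrite('pics/c1.png',a);cv2.imwrite('pics/c2.png',cv2.resize(b,None,fx=2.5,fy=2.5,interpolation=cv2.INTER_CUBIC))
for n in('scene','side'):
    p=cv2.imread(f'pics/{n}.png').astype(int);d=np.load(n+'.npy');c=viewer.calibration(n)
    B,G,R=p[...,0],p[...,1],p[...,2]
    box=np.zeros(B.shape,bool);box[140:300,235:350]=1
    if n=='side':box[:]=0;box[235:400,170:420]=1
    for nm,m in(('red',(R>100)&(G<50)&(B<50)),('blue',(B>80)&(R<60)&(G<110)&(B>G+30)),('orange',(R>120)&(G>55)&(G<125)&(B<50))):
        v,u=np.nonzero(m&box&(d>0));q=np.array([w(n,d,x,y,c) for x,y in zip(u,v)])
        if len(q): print(n,nm,len(q),np.round(np.median(q,0),4),'pct5/95',np.round(np.percentile(q,[5,95],axis=0),4).tolist(),'top',np.round(q[q[:,2]>np.percentile(q[:,2],98)-.004].mean(0),4))
d=np.load('scene.npy');c=viewer.calibration('scene')
for u,v in [(403,170),(400,232),(390,260),(205,240),(248,271),(315,281),(334,171)]:print(u,v,np.round(w('scene',d,u,v,c),4))
E
```

```text
scene red 105 [0.5675 0.0402 0.0478] pct5/95 [[0.517, 0.0069, 0.0292], [0.595, 0.0561, 0.0951]] top [0.59   0.0359 0.0936]
scene blue 108 [0.7128 0.034  0.086 ] pct5/95 [[0.7092, 0.0125, 0.063], [0.7156, 0.0533, 0.0881]] top [0.7123 0.0326 0.0866]
scene orange 498 [0.511  0.0131 0.0452] pct5/95 [[0.4535, -0.0132, 0.041], [0.5622, 0.0501, 0.0476]] top [0.5247 0.0166 0.0458]
side red 269 [0.5856 0.0308 0.0779] pct5/95 [[0.5818, 0.0284, 0.0566], [0.5916, 0.0366, 0.093]] top [0.5879 0.0335 0.0922]
side blue 668 [0.7082 0.0277 0.0666] pct5/95 [[0.7062, 0.0111, 0.046], [0.7125, 0.0483, 0.0854]] top [0.7094 0.0287 0.0847]
side orange 890 [0.623  0.1216 0.0436] pct5/95 [[0.497, -0.0182, 0.0255], [0.6793, 0.2052, 0.0528]] top [0.6602 0.1838 0.0558]
403 170 [0.5231 0.2049 0.1016]
400 232 [0.6869 0.2151 0.1525]
390 260 [0.7084 0.2101 0.0994]
205 240 [ 0.7073 -0.115   0.0339]
248 271 [ 0.7404 -0.0265  0.0156]
315 281 [0.7335 0.0933 0.0183]
334 171 [0.4865 0.0743 0.0167]
```

View pics/c1.png

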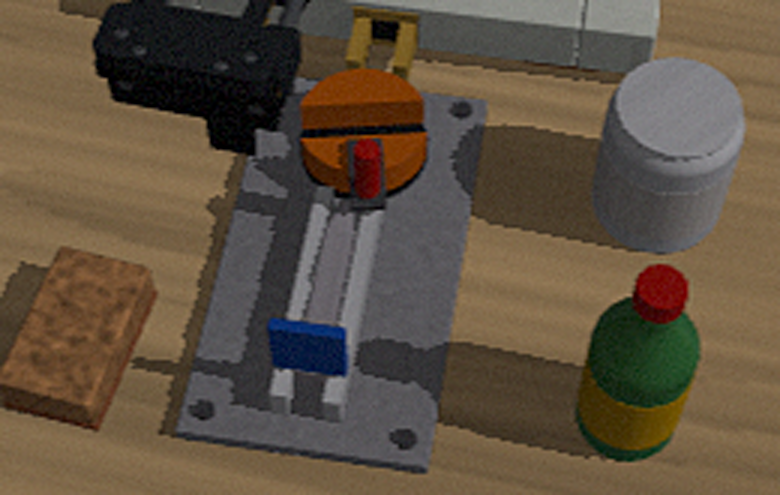

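View pics/c2.png

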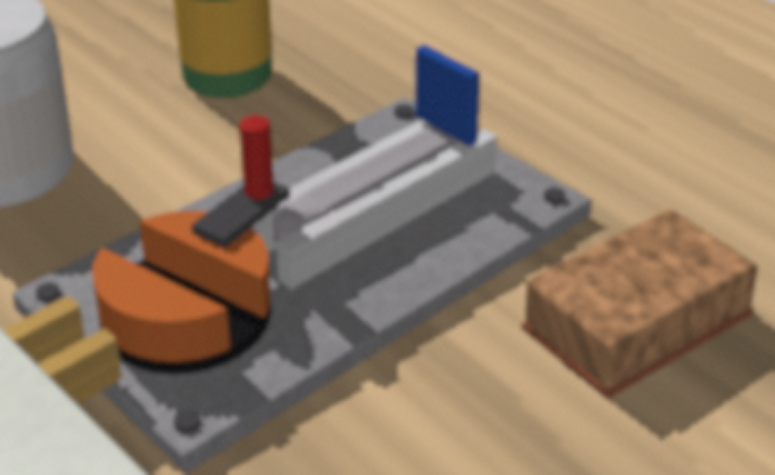

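The crops show the slot roughly across the bar, with the peg beside it over the bar. From depth, the peg is at about (0.589, 0.0345), the plate's rear face at about (0.713, 0.032), and the stop's +x is about world (-1, -0.07). That puts the axis at about (0.534, 0.0195) and the disc at about 100°, so I'll turn it anticlockwise to pi, with the peg ending near (0.530, 0.079). I'll close the gripper and go down on the peg's -y side.

>>> arm_command([
  [[6, -40, 20], 0],
  [[6, -56, 60], 0],
  [[6, -56, 90], 0],
  [[6, -56, 90], 0],
  [[6, -56, 90], 0],
], grip=1, grip_force=30)

```text
time_s: 0.6
tool_pos: [0.5941, 0.006, 0.1408]
tool_rot: [-180.0, 0.0, 90.0]
force: [0.7, 1.4, 0.3]
grip_width: 0.0551
grasp_force: 0.0
```

>>> arm_command([
  [[0, 0, 25], 0],
  [[0, 0, 50], 0],
  [[0, 0, 70], 0],
  [[0, 0, 75], 0],
  [[0, 0, 75], 0],
])

```text
time_s: 1.1
tool_pos: [0.595, 0.006, 0.0666]
tool_rot: [179.9, -0.0, 90.0]
force: [0.2, -0.1, -0.1]
grip_width: 0.0147
grasp_force: 0.0
```

>>> arm_command([
  [[6, 0, 0], 0],
  [[12, 0, 0], 0],
  [[19, 1, 0], 0],
  [[26, 2, 0], 0],
  [[33, 3, 0], 0],
])

```text
time_s: 1.6
tool_pos: [0.5975, 0.0393, 0.0659]
tool_rot: [179.9, 0.0, 90.0]
force: [0.3, -1.7, 0.0]
grip_width: 0.0003
grasp_force: 0.8
```

>>> arm_command([
  [[8, 0, 0], 0],
  [[14, -5, 0], 0],
  [[19, -11, 0], 0],
  [[23, -18, 0], 0],
  [[27, -25, 0], 0],
])

```text
time_s: 2.1
tool_pos: [0.5734, 0.0692, 0.0667]
tool_rot: [179.7, -0.2, 90.1]
force: [3.8, 2.7, 1.0]
grip_width: 0.0005
grasp_force: 2.0
```

```bash
python3 - <<'E'
from h import *
p,d=viewer.read_camera('scene')
q,e=viewer.read_camera('side');np.save('side2.npy',e)
a=cv2.resize(p[120:290,210:360],None,fx=2.5,fy=2.5,interpolation=cv2.INTER_CUBIC)
b=cv2.resize(q[225:415,170:370],None,fx=2.2,fy=2.2,interpolation=cv2.INTER_CUBIC)
cv2.imwrite('pics/m1.png',np.hstack([a,b[:a.shape[0]] if b.shape[0]>a.shape[0] else np.vstack([b,np.zeros((a.shape[0]-b.shape[0],b.shape[1],3),np.uint8)])])[:,:800])
c=viewer.calibration('side')
m=(q[...,2]>100)&(q[...,1]<50)&(q[...,0]<50);m[:235]=0;m[:,:170]=0;m[:,420:]=0
v,u=np.nonzero(m&(e>0));x=np.array([w('side',e,a_,b_,c) for a_,b_ in zip(u,v)])
print(len(x), np.median(x,0),x[x[:,2]>.086].mean(0))
E
```

```text
284 [0.54963932 0.06925003 0.07525576] [0.5514413  0.07059995 0.09054282]
```

View pics/m1.png

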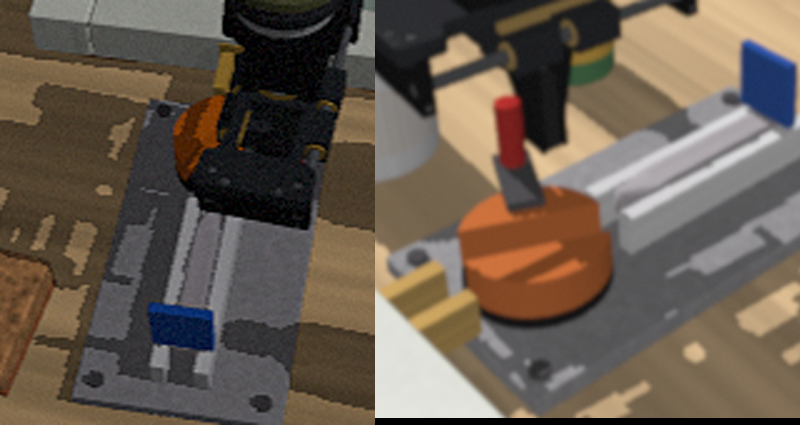

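The side view has the peg top at about (508,100) in the picture, which comes to (0.552, 0.073). The disc is at about 66° of the 90° turn past the bar line, so about 24° is left. I'll keep pushing towards -x.

>>> arm_command([
  [[3, -6, 0], 0],
  [[6, -11, 0], 0],
  [[6, -15, 0], 0],
  [[6, -18, 0], 0],
  [[6, -18, 0], 0],
])

```text
time_s: 2.7
tool_pos: [0.5531, 0.0716, 0.0652]
tool_rot: [-179.9, 0.0, 90.0]
force: [0.7, 1.3, -0.0]
grip_width: 0.0003
grasp_force: 0.4
```

```bash
cat > slot.py <<'E'
from h import *
import sys
p,d=viewer.read_camera('scene');q,e=viewer.read_camera('side')
c=viewer.calibration('side')
K=c['K'];T=np.array(c['T']);v,u=np.mgrid[:480,:640]
P=np.stack([(u-K[0][2])/K[0][0]*e,-(v-K[1][2])/K[1][1]*e,-e],-1)@T[:3,:3].T+T[:3,3]
m=(q[...,2]>100)&(q[...,1]<50)&(q[...,0]<50)&(P[...,2]>.05)&(P[...,2]<.1)&(P[...,0]<.62)&(P[...,0]>.45)&(abs(P[...,1])<.12)
x=P[m];print('peg',len(x),x[x[:,2]>.086].mean(0))
b=q.astype(int);m=(b[...,2]>90)&(b[...,1]>40)&(b[...,0]<60)&(b[...,2]>b[...,1]+40)&(P[...,2]>.040)&(P[...,2]<.0485)&(P[...,0]>.47)&(P[...,0]<.60)&(abs(P[...,1])<.08)
# top-view map of disc top
im=np.zeros((480,480,3),np.uint8)
X=P[m]; print('disc top pts',len(X),X.min(0),X.max(0))
for a in X: cv2.circle(im,(int((a[1]+.04)*4000),int((.595-a[0])*4000) if 0 else int((a[0]-.475)*4000)),3,(0,140,255),-1)
cr=cv2.resize(q[270:400,180:300],None,fx=2.6,fy=3.69)
cv2.imwrite(sys.argv[1],np.hstack([im[:, :480],cr[:480]])[:, :800])
E
python3 slot.py pics/m2.png
```

```text
peg 291 [0.53248043 0.07355593 0.09069008]
disc top pts 1385 [ 0.49151794 -0.02438021  0.04001273] [0.57014678 0.05642188 0.04789574]
```

View pics/m2.png

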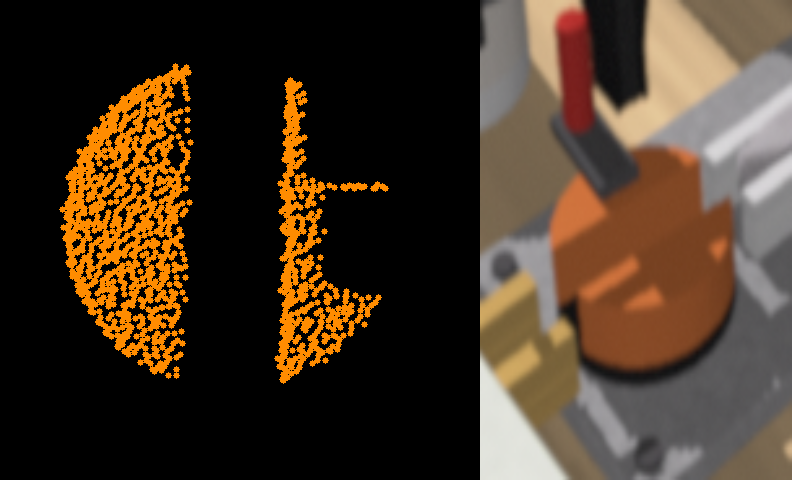

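The top view shows the slot running at about -2° in world, against about +4.3° for the bar line. So about 6.4° is left, which is 7 mm at the peg. The disc axis is at about (0.531, 0.019).

>>> arm_command([
  [[0, -2, 0], 0],
  [[0, -4, 0], 0],
  [[0, -6, 0], 0],
  [[0, -7, 0], 0],
  [[0, -7, 0], 0],
])

```text
time_s: 3.3
tool_pos: [0.5467, 0.0718, 0.0654]
tool_rot: [-180.0, 0.0, 90.0]
force: [0.6, 0.7, -0.2]
grip_width: 0.0008
grasp_force: 0.4
```

```bash
cat >> slot.py <<'E'
g=X-np.array([.531,.019,0]);X=X[(abs(g[:,0])<.032)&(abs(g[:,1])<.03)];g=X[:,:2]-[.531,.019]
best=[]
for th in np.arange(-8,16,.5):
    n=np.array([-np.sin(np.radians(th)),np.cos(np.radians(th))]);s=g@n
    lo=np.percentile(s[s<0],95);hi=np.percentile(s[s>0],5);best.append((hi-lo,th,(hi+lo)/2))
print(sorted(best)[-4:])
b=q.astype(int);m=(b[...,0]>80)&(b[...,2]<60)&(b[...,0]>b[...,1]+30)&(P[...,2]>.045)&(P[...,2]<.08)&(P[...,0]>.5)&(P[...,0]<.8)&(abs(P[...,1])<.12)
f=P[m];r=np.polyfit(f[:,1],f[:,0],1);print('plate front mean',f.mean(0),'yaw',np.degrees(np.arctan(-r[0])))
# guide wall tops
m=(P[...,2]>.033)&(P[...,2]<.043)&(P[...,0]>.60)&(P[...,0]<.70)&(P[...,1]>-.01)&(P[...,1]<.06);f=P[m]
for x in np.arange(.60,.70,.02):
    s=f[(f[:,0]>x)&(f[:,0]<x+.02)];print(x+.01,len(s),np.round(np.percentile(s[:,1],[2,50,98]),4))
E
python3 slot.py pics/m3.png
```

```text
peg 293 [0.52611488 0.07346259 0.09032301]
disc top pts 1388 [ 0.49295342 -0.02401098  0.04000504] [0.56996545 0.05804163 0.04712234]
[(np.float64(0.02606833119484317), np.float64(5.5), np.float64(-0.0006883539708022329)), (np.float64(0.026108982427545065), np.float64(4.0), np.float64(-0.0008067424964551236)), (np.float64(0.026164280203842545), np.float64(4.5), np.float64(-0.0008064345942917191)), (np.float64(0.02619273596267456), np.float64(5.0), np.float64(-0.0007445235031983003))]
plate front mean [0.70844467 0.02819196 0.06268051] yaw 5.885927357617609
0.61 327 [0.0038 0.0196 0.0447]
0.63 301 [0.0054 0.0208 0.0457]
0.65 287 [0.0066 0.0228 0.048 ]
0.67 291 [0.0082 0.0234 0.0491]
0.6900000000000001 264 [0.0097 0.0255 0.0512]
```

The slot is now at 4.7° and the guide at about 4.4°, so they are lined up. Next I'll back off, rise, and go round behind the blue plate.

>>> arm_command([
  [[0, 9, 0], 0],
  [[0, 14, -30], 0],
  [[0, 14, -75], 0],
  [[-20, 50, -95], 0],
  [[-38, 95, -95], 0],
])

```text
time_s: 3.9
tool_pos: [0.6451, 0.0344, 0.1661]
tool_rot: [179.6, -0.0, 90.1]
force: [1.4, 0.1, -0.0]
grip_width: 0.0002
grasp_force: 0.0
```

>>> arm_command([
  [[0, 45, 0], 0],
  [[0, 85, 0], 0],
  [[0, 107, 0], 0],
  [[0, 107, 40], 0],
  [[0, 107, 60], 0],
])

```text
time_s: 4.4
tool_pos: [0.7486, 0.0336, 0.0968]
tool_rot: [-179.8, 0.0, 90.0]
force: [-1.3, -0.6, -1.1]
grip_width: 0.0006
grasp_force: 0.0
```

>>> arm_command([
  [[0, 0, 20], 0],
  [[0, 0, 38], 0],
  [[0, 0, 38], 0],
  [[0, -6, 38], 0],
  [[0, -12, 38], 0],
])

```text
time_s: 4.9
tool_pos: [0.7376, 0.034, 0.0641]
tool_rot: [179.9, -0.0, 90.0]
force: [0.4, 0.0, 0.5]
grip_width: 0.0004
grasp_force: 0.0
```

>>> arm_command([
  [[-1, -10, 0], 0],
  [[-2, -20, 0], 0],
  [[-3, -30, 0], 0],
  [[-4, -40, 0], 0],
  [[-4, -50, 0], 0],
])

```text
time_s: 5.4
tool_pos: [0.6874, 0.0301, 0.0643]
tool_rot: [179.8, -0.0, 90.0]
force: [1.9, -0.0, 1.6]
grip_width: 0.0007
grasp_force: 1.4
```

>>> arm_command([
  [[-1, -8, 0], 0],
  [[-2, -16, 0], 0],
  [[-2, -24, 0], 0],
  [[-3, -32, 0], 0],
  [[-3, -40, 0], 0],
])

```text
time_s: 5.9
tool_pos: [0.6467, 0.0265, 0.0629]
tool_rot: [180.0, 0.0, 90.0]
force: [2.3, -0.6, 3.4]
grip_width: 0.0006
grasp_force: 2.2
```

>>> arm_command([
  [[0, -8, 0], 0],
  [[-1, -16, 0], 0],
  [[-2, -24, 0], 0],
  [[-2, -32, 0], 0],
  [[-3, -40, 0], 0],
])

```text
time_s: 6.4
tool_pos: [0.6061, 0.0239, 0.0623]
tool_rot: [-180.0, 0.0, 90.0]
force: [2.0, 1.1, 0.9]
grip_width: 0.0006
grasp_force: 1.3
```

Going smoothly at about 2 N. I'll push the last part slowly until it meets the stop.

>>> arm_command([
  [[0, -2, 0], 0],
  [[0, -4, 0], 0],
  [[0, -5, 0], 0],
  [[0, -6, 0], 0],
  [[0, -7, 0], 0],
])

```text
time_s: 6.9
tool_pos: [0.6001, 0.0238, 0.0624]
tool_rot: [-180.0, 0.0, 90.0]
force: [2.9, -1.0, 0.7]
grip_width: 0.0002
grasp_force: 1.0
```

>>> arm_command([
  [[0, -1, 0], 0],
  [[0, -2, 0], 0],
  [[0, -3, 0], 0],
  [[0, -3.5, 0], 0],
  [[0, -4, 0], 0],
])

```text
time_s: 7.4
tool_pos: [0.5961, 0.024, 0.0626]
tool_rot: [180.0, 0.0, 90.0]
force: [3.4, -2.1, -0.4]
grip_width: 0.0004
grasp_force: 1.4
```

>>> arm_command([
  [[0, -1, 0], 0],
  [[0, -1.5, 0], 0],
  [[0, -2, 0], 0],
  [[0, -2.5, 0], 0],
  [[0, -3, 0], 0],
])

```text
time_s: 7.9
tool_pos: [0.5957, 0.0241, 0.0633]
tool_rot: [179.7, -0.0, 90.0]
force: [8.5, -0.7, -3.7]
grip_width: 0.0006
grasp_force: 4.8
```

>>> arm_command([
  [[0, -1, 0], 0],
  [[0, -2, 0], 0],
  [[0, -3, 0], 0],
  [[0, -3, 0], 0],
  [[0, -3, 0], 0],
])

```text
time_s: 8.4
tool_pos: [0.5955, 0.0243, 0.0642]
tool_rot: [179.3, -0.0, 90.0]
force: [13.9, -0.4, -5.6]
grip_width: 0.0001
grasp_force: 6.3
```

That is a firm stop, with force rising and no travel. I'll back off, rise clear and check.

>>> arm_command([
  [[0, 12, 0], 0],
  [[0, 30, 0], 0],
  [[0, 40, -40], 0],
  [[0, 50, -90], 0],
  [[0, 75, -130], 0],
])

```text
time_s: 8.9
tool_pos: [0.6635, 0.0249, 0.1945]
tool_rot: [-179.8, -0.0, 90.0]
force: [1.9, 1.2, -0.5]
grip_width: 0.0006
grasp_force: 0.0
```

>>> arm_command([
  [[0, 30, -30], 0],
  [[0, 60, -40], 0],
  [[0, 60, -40], 0],
  [[0, 60, -40], 0],
  [[0, 60, -40], 0],
])

```text
time_s: 9.4
tool_pos: [0.7233, 0.0244, 0.2311]
tool_rot: [-179.8, -0.0, 90.0]
force: [0.3, -0.8, 0.2]
grip_width: 0.0005
grasp_force: 0.0
```

```bash
python3 slot.py pics/m4.png | grep -E "peg|plate"; python3 - <<'E'
from h import *
p,d=viewer.read_camera('scene');q,e=viewer.read_camera('side')
cv2.imwrite('pics/f.png',np.hstack([cv2.resize(p[120:300,180:440],(400,277)),cv2.resize(q[170:415,100:480],(400,277))]))
print(env.get_obs()['tool_pos'],env.get_obs()['force'])
E
```

```text
peg 217 [0.52491951 0.07462146 0.09096405]
plate front mean [0.57779219 0.01681066 0.06271823] yaw 7.113692081739391
[0.72411597 0.02409628 0.23237255] [ 0.42238681 -0.34432718  0.651107  ]
```

View pics/f.png

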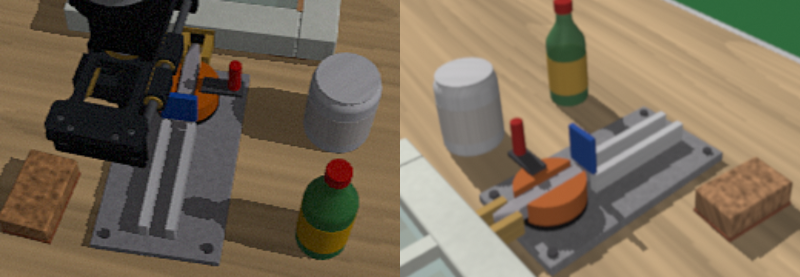

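The final view shows the bar through the disc and keeper, with the plate up against the disc. It travelled about 131 mm to a firm stop. The tin, bottle and block are unmoved, and the arm is clear.

```bash
python3 -c "
from cell import env
print(env.sign_off())"
```

```text
the job is handed in; nothing more can be done
None
```

I turned the disc until its slot lined up with the bar, then pushed the bar through it and the keeper to a firm stop after about 131 mm (132 mm is fully home). The tin, bottle and block weren't touched, the arm finished clear, and I handed the job in at about 10 s; it gave no verdict back.

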